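# Close a gel casting tray with its gate bar and cam clamp

## Task

Close the open end of the gel casting tray: stand the aluminium gate bar on the base plate in the slot between tray and rubber pad, flush against the tray's open end and centred on it. Only then swing the cam lever to its highest lift, where the lever points straight away from the tray and the pad presses the bar hardest. The lever springs back if let go, so finish while still holding it there with the gripper, and leave the other things on the bench where they are.

Things in the scene. Friction and masses are not known exactly. Their poses are not given: they have to be found in the camera images.
- caster: fixed gel caster: grey base plate 150 (x) x 270 (y) x 10 mm, y -125 to +145 mm. Origin at bench level under the centre of the white tray's open end, whose face is the plane y = 0; z up. Tray on the +y side: 90 mm wide (x), 120 mm long, walls 4 mm, top 30 mm above the bench. Follower, pad and cam on the -y side; guides beside the follower reach to y = -31 mm, 24 mm above the bench
- tray_end (a point): middle of the lower edge of the tray's open end, on top of the base plate, 10 mm above the bench
- bar: loose aluminium gate bar (straightedge) standing on the bench: 120 (x) x 16 (y) x 24 mm high, on its middle an upright grip tab 34 (x) x 12 (y) mm, 24 to 56 mm above the underside; 110 to 180 g. Origin: centre of underside, z up; both ways round alike. Seated: on the base plate (underside 10 mm above the bench), origin at caster x = 0, y = -8 mm, its x along the caster's x
- cam (a joint): turn of cam and lever about the upright shaft, rad, clockwise from above: 0 at the rest stop, 1.45 at highest lift (lever along the caster's -y, in line with the follower), 2.0 at the far stop, lift falling again past 1.45. A spring pulls it back to 0 with about 1.5 N at the knob. It drives the pad 12 mm forward; the pad meets a seated bar after 9 mm and presses with about 5 N at the top
- cam_axis (a point): point on the cam's upright shaft, at caster x = 0, y = -79 mm, 40 mm above the bench
- knob (a point): grip point on the cam lever: on the axis of the upright round black knob (18 mm diameter, 40 to 76 mm above the bench), 60 mm above the bench. The knob stands on the end of a flat steel lever arm 14 mm wide, top 40 mm above the bench, 85 mm from the cam shaft, turning with it; at rest the lever points roughly along the caster's +x
- pad: black rubber pad, sprung, that presses the bar against the tray: 56 mm wide, 13 to 29 mm above the bench. Origin at its back face at bench level; its front face is 10 mm further to caster +y, at caster y = -25 mm at rest, so the slot for the bar is 25 mm wide
- dish_a: closed petri dish, 90 mm across, 16 mm high; a bystander; origin at the centre of its underside
- dish_b: closed petri dish, 90 mm across, 16 mm high; a bystander; origin at the centre of its underside
- pen: marker pen lying on the bench, 90 mm long, 14 mm thick; a bystander; origin at the centre of its underside
- comb: black gel comb lying flat, 84 x 36 mm, 5 mm thick; a bystander; origin at the centre of its underside
- flask: conical glass flask, 82 mm across, 118 mm high; a bystander; origin at the centre of its underside
- reagent: amber reagent bottle, 64 mm across, about 130 mm high; a bystander; origin at the centre of its underside
- wash: white plastic bottle, 68 mm across, about 150 mm high; a bystander; origin at the centre of its underside

How it is judged:
By the outcome, as a careful person would: the job done as asked, in the order asked, and still so for the second after the job is handed in, while the arm keeps its last pose, push and grip.
It also fails if it takes over 58 s, if anything falls off the work surface, if the arm or the gripper's body presses on something with over 40 N, if the wrist force passes 120 N, or if a joint passes its speed limit or range.

## Robot

A 6-joint arm with a two-finger parallel gripper is mounted at the origin on the work surface. World frame = base frame: x ahead of the robot, y to its left, z up, the work surface at z = 0. Lengths are in mm, angles in rad, forces in N, time in s.
With the tool pointing down it reaches from about 300 to 775 mm from the base axis. Payload 14.6 kg.
Tool frame: the origin (TCP) lies midway between the tips of the shut fingers; the grasp point (between the pads) lies 19 mm behind it; z points along the fingers, y is the direction in which the jaws open and shut (so a half turn about z gives the same grasp; the last joint's range is limited). The gripper opens to 94 mm and grips with 3 to 60 N. Pads are 16 mm wide; open, the fingers measure 119 mm over their backs; the gripper's body (75 mm by 177 mm) begins 78 mm behind the grasp point.
Start: joints at [-0.067, 0.3, 1.521, -0, 1.321, -0.067], TCP at [549.99, -0.002, 205.446] pointing down, gripper open.
Joint ranges: [-3.03, 3.03], [-0.79, 2.21], [0.23, 2.52], [-1.04, 4.18], [0, 3.07], [-2.55, 2.55]. Speed limits (rad/s): [2.22, 2.22, 2.57, 3.14, 3.14, 3.14].

## Interface

Orientations are given as a unit quaternion [x, y, z, w].
In Python, from workcell import arm gives the robot as it stands. The module is installed in compiled form; this text tells all that it offers.
- The arm moves only by the tool carry_out, never from a script. Its argument "series" is a list of rows, each an object with "jaw": the finger opening in mm, from 0 to 94; "dp": the shift along the tool's x, y, z as a fraction of full scale, a list of three; "rotation": the turn, a rotation vector about the tool's x, y, z as a fraction of full scale, a list of three. In form: [{"jaw": jaw, "dp": [x, y, z], "rotation": [wx, wy, wz]}, ...]. A call has 1 to 10 rows; each row shifts and turns the commanded pose from where the row before left it, along the tool's axes as they then stand; what a row does not reach is not made up. Full scale, the value 1, is 0.4 m for a shift and 0.12 rad for a turn. A row lasts 1/12 s, in which the tool goes at most 41.7 mm and 7.16 degrees, less where a joint would pass 70% of its speed; a pose out of reach is approached as far as the arm can. A call with a number of a shift or a turn outside -1 to 1 is refused whole. A call with a gripper value outside its range is refused whole. The fingers move at their own pace and stop on an object; the grip force is fixed at half the most. Time passes only in rows, so rows that do not move let the fingers close. It gives the time, the measured TCP pose, the force and the opening at its end, in the units of the state.
- arm.read_state(): the state, without advancing time (a new reading comes with each control period).
- arm.grab_frame(name): name is "scene" or "side" or "wrist"; returns the picture (384x512x3 uint8, blue, green, red); there is no depth.
- arm.camera_info(name): a dict with "camera_matrix" (3x3 intrinsics, pixels), "eye" and "orientation" of the camera in the world; the wrist camera has in their place "hand_eye" (4x4, takes a point from camera to tool coordinates, whose origin is the TCP and whose axes are the flange's). Camera axes: x right, y down, z forward; pixel columns grow to the right and rows downward; lengths in mm; the calibration is good to about 2 mm. The wrist camera is an equidistant fisheye: a pixel r from the principal point sees the ray r / f radians off the axis. A picture is of the moment at which its call begins: read the wrist's pose just before it. camera_info takes no time and is no camera call.
- arm.close_job(): hands the job in, once; it reports no verdict.
Trained networks look in the newest picture that a camera, given by its name, has taken for a name from the list of things; names that differ only in an ending like _2 or _b are one class to them, and where a whole thing is asked for, a point or a joint stands for the part that bears it (a point fixed in the world has none). Each returns a list of dicts, best first, with "confidence" (0 to 1); they miss things now and then, are a little off and sometimes report something else, mostly with a low value. They report only what shows in the picture. A call takes as long as a camera call.
- arm.masks_of(camera, target): "region" (384x512 bool, what is visible of it) and "rect" ([left, top, right, bottom] in pixels, round what is visible of it).
- arm.mark_of(camera, target): "at" ([column, row] in pixels: a listed point, or the origin of a listed thing).
The state is a dict: "t": time; "q": joint angles; "dq": joint speeds; "tau": joint torques, N m; "ee_pos": TCP position; "tool_rot": TCP orientation; "wrist_force": force on the tool from outside, world axes, zero at the start; "ft_torque": the same for the moment, N m; "width": opening from 0.0 (shut) to 1.0 (fully open).
Only numpy, scipy, OpenCV 4.12 (cv2) and the standard library are available. Lean on these libraries where they do the work, as an engineer would, in place of code of your own. Each camera call takes 0.05 s, during which the arm holds its last target. There are 200 camera calls.

## Working session

There is one attempt and no reset: what is moved stays moved. The work goes in short steps, Python scripts to look and compute and a tool call to move; the robot and the scene stay as the last step left them, time stands still between calls to the robot, and variables do not carry over. Pictures are saved under pics/ and viewed, about 8 in all and at most 12, crops included, and the job is handed in when it is done.

Besides the shell and the picture viewer there is one more tool, called as name(argument=value, ...), one argument or row to a line, values as JSON. carry_out: Moves the arm, as the interface text tells. Shift numbers are shares of 0.4 m and turn numbers shares of 0.12 rad, none past 1 either way. Its arguments: {"type":"object","properties":{"series":{"type":"array"}},"required":["series"]}

```bash
mkdir -p pics; cat > h.py <<'E'
import numpy as np, cv2
from scipy.spatial.transform import Rotation as R
from workcell import arm
def cam(name):
    i=arm.camera_info(name); K=np.array(i["camera_matrix"])
    if name=="wrist":
        s=arm.read_state(); H=np.array(i["hand_eye"]); Rt=R.from_quat(s["tool_rot"]).as_matrix()
        return K, Rt@H[:3,:3], Rt@H[:3,3]+np.array(s["ee_pos"]), True
    o=np.array(i["orientation"]); o=R.from_quat(o).as_matrix() if o.size==4 else o
    return K,o,np.array(i["eye"]),False
def ray(c,uv):
    K,Rm,e,f=c; d=np.array([(uv[0]-K[0,2])/K[0,0],(uv[1]-K[1,2])/K[1,1]])
    if f:
        t=np.linalg.norm(d); v=np.array([*(d/max(t,1e-9)*np.sin(t)),np.cos(t)])
    else: v=np.array([*d,1.])
    return e,Rm@v
def at_z(c,uv,z):
    e,v=ray(c,uv); return e+v*(z-e[2])/v[2]
def proj(c,p):
    K,Rm,e,f=c; v=Rm.T@(np.array(p,float)-e)
    if f:
        r=np.hypot(v[0],v[1]); t=np.arctan2(r,v[2]); d=v[:2]/max(r,1e-9)*t
    else: d=v[:2]/v[2]
    return np.array([K[0,0]*d[0]+K[0,2],K[1,1]*d[1]+K[1,2]])
E
python3 - <<'E'
from h import *
np.set_printoptions(precision=1,suppress=True)
ims=[]
for n in ["scene","side","wrist"]:
    f=arm.grab_frame(n); cv2.imwrite(f"pics/{n}0.png",f); c=cam(n); print(n,c[2],c[0][0,0])
    ims.append(f)
    for t,z in [("tray_end",10),("cam_axis",40),("knob",60),("bar",0),("pad",0),("caster",0)]:
        for r in arm.mark_of(n,t)[:2]: print(n,t,round(r["confidence"],2),np.array(r["at"]),at_z(c,r["at"],z))
cv2.imwrite("pics/two.png",cv2.resize(np.vstack([np.hstack(ims[:2]),np.hstack([ims[2],0*ims[2]])]),(800,600)))
print(arm.read_state())
E
```

```text
scene [1271.7  282.  1051.3] 465.2673600304159
scene tray_end 0.63 [281.6 196.2] [524.6  80.   10. ]
scene cam_axis 0.59 [257.2 182.5] [526.9   7.6  40. ]
scene knob 0.83 [247.8 204.3] [618.3  16.5  60. ]
scene bar 0.63 [158.9 143.3] [ 467.7 -337.3    0. ]
scene pad 0.47 [272.4 195.2] [523.8  52.9   0. ]
scene caster 0.72 [390.2 217.9] [476.3 378.    0. ]
scene caster 0.69 [285.9 200. ] [525.4  93.7   0. ]
side [ 369.1 -877.7  917.6] 419.28070960392654
side tray_end 0.6 [323.3 310.4] [ 664.4 -386.6   10. ]
side tray_end 0.58 [232.7 191.9] [532.5  74.8  10. ]
side cam_axis 0.64 [236.5 201. ] [530.3   1.9  40. ]
side cam_axis 0.22 [236.  319.1] [ 450.7 -378.2   40. ]
side knob 0.63 [267.6 190.4] [626.6   5.2  60. ]
side bar 0.76 [238.2 319.4] [ 459.5 -357.4    0. ]
side bar 0.27 [236.5 202.6] [536.3  35.    0. ]
side pad 0.39 [236.1 199.2] [538.1  50.2   0. ]
side caster 0.97 [230.2 190.2] [528.  95.   0.]
wrist [550.3  76.9 384.6] 297.3186396354542
wrist tray_end 0.62 [240.9 108. ] [530.5  82.2  10. ]
wrist cam_axis 0.74 [246.1 168.4] [537.6  10.9  40. ]
wrist knob 0.81 [324.6 172.2] [627.1  10.7  60. ]
wrist pad 0.87 [243.9 131.2] [533.7  52.2   0. ]
wrist caster 0.67 [242.7 106.6] [532.3  84.1   0. ]
{'t': 1.05, 'q': array([-0.1,  0.3,  1.5,  0. ,  1.3, -0.1]), 'dq': array([-0.,  0.,  0., -0.,  0., -0.]), 'tau': array([  0. , -53.2, -35.3,   0.1,   0. ,  -0. ]), 'ee_pos': array([550. ,   0. , 205.4]), 'tool_rot': array([ 0.7,  0.7, -0. , -0. ]), 'wrist_force': array([ 0.4, -0.5, -0.3]), 'ft_torque': array([-0.1, -0. ,  0. ]), 'width': 1.002850027655316}
```

View pics/two.png

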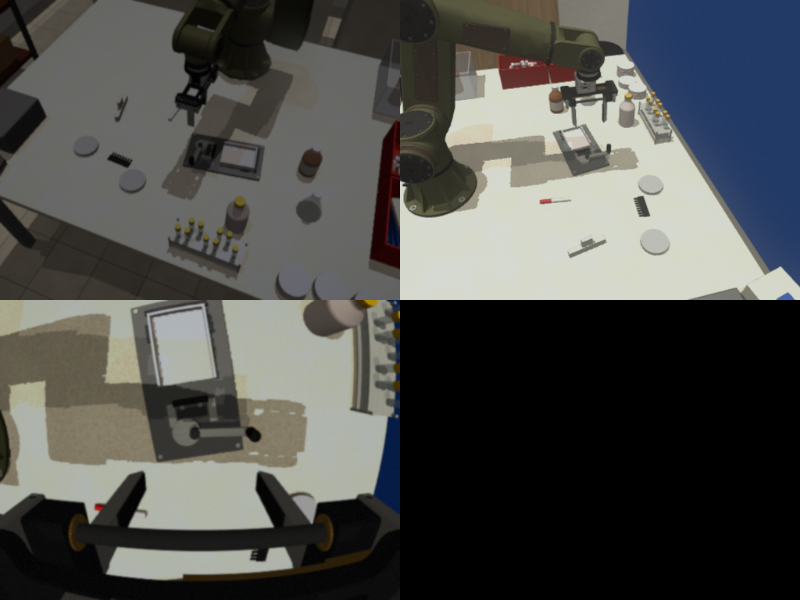

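The overview shows the caster near (530, 80) with a yaw of a few degrees. The lever points along world +x with the knob near (625, 10). The bar stands at about (460, -345), near the side view's (238, 319). Next I'll move above the bar for a close look.

carry_out(
  series=[
    {"jaw": 94, "dp": [-0.09, -0.02, 0], "rotation": [0, 0, 0]},
    {"jaw": 94, "dp": [-0.1, -0.025, 0], "rotation": [0, 0, 0]},
    {"jaw": 94, "dp": [-0.1, -0.025, 0], "rotation": [0, 0, 0]},
    {"jaw": 94, "dp": [-0.1, -0.025, 0], "rotation": [0, 0, 0]},
    {"jaw": 94, "dp": [-0.1, -0.025, 0], "rotation": [0, 0, 0]},
    {"jaw": 94, "dp": [-0.1, -0.025, 0], "rotation": [0, 0, 0]},
    {"jaw": 94, "dp": [-0.1, -0.025, 0], "rotation": [0, 0, 0]},
    {"jaw": 94, "dp": [-0.1, -0.025, 0], "rotation": [0, 0, 0]},
    {"jaw": 94, "dp": [-0.1, -0.025, 0], "rotation": [0, 0, 0]},
    {"jaw": 94, "dp": [-0.1, -0.02, 0], "rotation": [0, 0, 0]},
  ],
)

```text
t: 1.88
ee_pos: [452.9, -398.0, 205.6]
tool_rot: [0.707, 0.707, 0.0, 0.0]
wrist_force: [0.4, 1.0, 0.9]
width: 0.994
```

```bash
cat > barlook.py <<'E'
from h import *
import sys
np.set_printoptions(precision=2,suppress=True)
f=arm.grab_frame("wrist"); cv2.imwrite(sys.argv[1],f); c=cam("wrist"); s=arm.read_state(); print(s["t"],s["ee_pos"],s["q"])
for r in arm.mark_of("wrist","bar")[:2]: print(r["confidence"],r["at"],at_z(c,r["at"],0))
m=arm.masks_of("wrist","bar")[0]; print(m["confidence"],m["rect"])
# fit x,y,yaw of the bar's box+tab silhouette to the mask
from scipy.optimize import minimize
mk=m["region"]
def sil(p):
    x,y,a=p; im=np.zeros(mk.shape,np.uint8); S=16
    for (L,W,z0,z1) in [(60,8,0,24),(17,6,24,56)]:
        P=[[x+u*L*np.cos(a)-v*W*np.sin(a),y+u*L*np.sin(a)+v*W*np.cos(a),z] for u in(-1,1) for v in(-1,1) for z in(z0,z1)]
        h=cv2.convexHull(np.array([proj(c,q) for q in P],np.float32))
        cv2.fillConvexPoly(im,np.round(h*S).astype(np.int32),255,cv2.LINE_AA,4)
    return im/255.
cost=lambda p: np.abs(sil([p[0],p[1],p[2]/100])-mk).sum()
x0=at_z(c,arm.mark_of("wrist","bar")[0]["at"],0)[:2]
best=min((minimize(cost,[*x0,a*100],method="Nelder-Mead",options=dict(initial_simplex=np.array([[*x0,a*100],[x0[0]+8,x0[1],a*100],[x0[0],x0[1]+8,a*100],[*x0,a*100+20]]))) for a in np.arange(0,3.1,.3)),key=lambda r:r.fun)
print("bar x,y,yaw",best.x[:2],best.x[2]/100,"cost",best.fun,"of",mk.sum())
E
python3 barlook.py pics/w1.png
```

```text
1.9333 [ 450.97 -403.67  205.02] [-0.79  0.42  1.35 -0.    1.36 -0.79]
0.65 [264.4, 135.5] [ 461.1  -357.38    0.  ]
0.83 [218.3, 123.1, 312.3, 154.1]
bar x,y,yaw [ 460.58 -357.86] 3.347005676220294 cost 256.80392156862746 of 1328
```

View pics/w1.png

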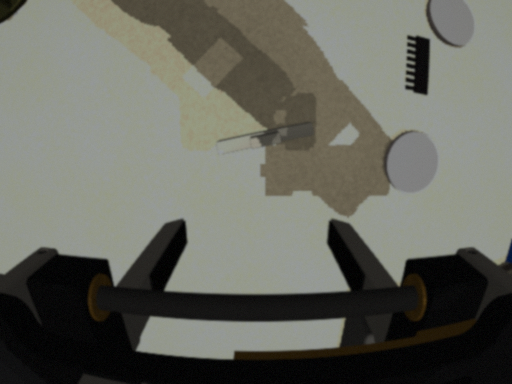

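The bar runs from (218, 147) to (313, 128), centred near (265, 136), which agrees with the fit (yaw about 0.205). I'll turn the jaws across it and look from closer.

carry_out(
  series=[
    {"jaw": 94, "dp": [0.06, -0.08, 0], "rotation": [0, 0, 0]},
    {"jaw": 94, "dp": [0.04, -0.08, 0.04], "rotation": [0, 0, 0]},
    {"jaw": 70, "dp": [0, 0, 0.05], "rotation": [0, 0, 1]},
    {"jaw": 60, "dp": [0, 0, 0.05], "rotation": [0, 0, 1]},
    {"jaw": 60, "dp": [0, 0, 0.04], "rotation": [0, 0, 1]},
    {"jaw": 60, "dp": [0, 0, 0], "rotation": [0, 0, 1]},
    {"jaw": 60, "dp": [0, 0, 0], "rotation": [0, 0, 1]},
    {"jaw": 60, "dp": [0, 0, 0], "rotation": [0, 0, 1]},
    {"jaw": 60, "dp": [0, 0, 0], "rotation": [0, 0, 1]},
    {"jaw": 60, "dp": [0, 0, 0], "rotation": [0, 0, 1]},
  ],
)

```text
t: 2.92
ee_pos: [390.7, -354.6, 133.7]
tool_rot: [0.954, 0.299, 0.0, 0.0]
wrist_force: [0.3, 0.2, -1.0]
width: 0.636
```

carry_out(
  series=[
    {"jaw": 60, "dp": [0, 0, 0], "rotation": [0, 0, 1]},
    {"jaw": 60, "dp": [0, 0, 0], "rotation": [0, 0, 1]},
    {"jaw": 60, "dp": [0, 0, 0], "rotation": [0, 0, 1]},
    {"jaw": 60, "dp": [0, 0, 0], "rotation": [0, 0, 0.4]},
    {"jaw": 60, "dp": [0, 0, 0], "rotation": [0, 0, 0]},
    {"jaw": 60, "dp": [0, 0, 0], "rotation": [0, 0, 0]},
    {"jaw": 60, "dp": [0, 0, 0], "rotation": [0, 0, 0]},
  ],
)

```text
t: 3.5
ee_pos: [390.3, -355.4, 133.6]
tool_rot: [0.995, 0.103, 0.0, 0.0]
wrist_force: [0.3, 0.2, -0.1]
width: 0.635
```

```bash
cat >> barlook.py <<'E'
T=R.from_quat(s["tool_rot"]).as_matrix(); print("tool x",T[:,0],"y",T[:,1])
a=best.x[2]/100; x,y=best.x[:2]
for z in (10,24,26): print("delta in tool /400:",T.T@(np.array([x,y,z])-s["ee_pos"])/400)
o=f.copy(); sl=(sil([x,y,a])>.5).astype(np.uint8)
cv2.drawContours(o,cv2.findContours(sl,0,2)[0],-1,(0,0,255),1); cv2.imwrite(sys.argv[1],cv2.resize(o,(768,576)))
E
python3 barlook.py pics/w2.png
```

```text
3.55 [ 390.23 -355.52  133.56] [-0.81  0.32  1.67 -0.    1.15  0.56]
0.79 [267.9, 116.8] [ 463.08 -352.03    0.  ]
0.57 [260.1, 56.2, 281.3, 179.1]
bar x,y,yaw [ 462.76 -352.56] 0.20536098859868454 cost 191.6313725490196 of 2049
tool x [0.98 0.2  0.  ] y [ 0.2  -0.98  0.  ]
delta in tool /400: [0.18 0.03 0.31]
delta in tool /400: [0.18 0.03 0.27]
delta in tool /400: [0.18 0.03 0.27]
```

View pics/w2.png

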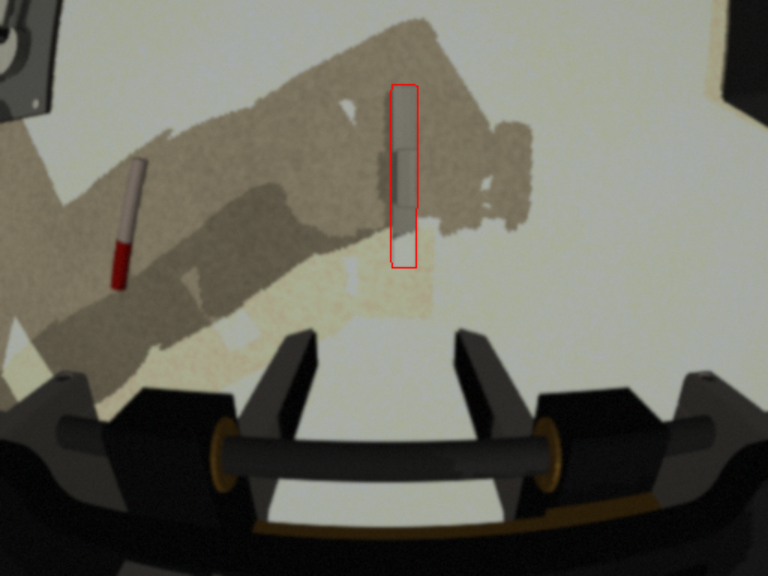

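The outline fits the bar well: it covers x of about 390–417 and y of about 85–267, with the tab at (404, 178). Next I'll move over it, descend and grip the tab.

carry_out(
  series=[
    {"jaw": 60, "dp": [0.06, 0.01, 0], "rotation": [0, 0, 0]},
    {"jaw": 60, "dp": [0.07, 0.01, 0], "rotation": [0, 0, 0]},
    {"jaw": 60, "dp": [0.049, 0.01, 0.03], "rotation": [0, 0, 0]},
    {"jaw": 60, "dp": [0, 0, 0.08], "rotation": [0, 0, 0]},
    {"jaw": 50, "dp": [0, 0, 0.08], "rotation": [0, 0, 0]},
    {"jaw": 50, "dp": [0, 0, 0.05], "rotation": [0, 0, 0]},
    {"jaw": 50, "dp": [0, 0, 0.024], "rotation": [0, 0, 0]},
    {"jaw": 50, "dp": [0, 0, 0], "rotation": [0, 0, 0]},
    {"jaw": 50, "dp": [0, 0, 0], "rotation": [0, 0, 0]},
  ],
)

```text
t: 4.45
ee_pos: [462.8, -353.6, 28.6]
tool_rot: [0.995, 0.101, 0.0, 0.0]
wrist_force: [0.2, -0.4, -0.3]
width: 0.533
```

carry_out(
  series=[
    {"jaw": 20, "dp": [0, 0, 0], "rotation": [0, 0, 0]},
    {"jaw": 5, "dp": [0, 0, 0], "rotation": [0, 0, 0]},
    {"jaw": 5, "dp": [0, 0, 0], "rotation": [0, 0, 0]},
    {"jaw": 5, "dp": [0, 0, 0], "rotation": [0, 0, 0]},
    {"jaw": 5, "dp": [0, 0, 0], "rotation": [0, 0, 0]},
    {"jaw": 5, "dp": [0, 0, 0], "rotation": [0, 0, 0]},
    {"jaw": 5, "dp": [0, 0, 0], "rotation": [0, 0, 0]},
    {"jaw": 5, "dp": [0, 0, 0], "rotation": [0, 0, 0]},
  ],
)

```text
t: 5.12
ee_pos: [462.6, -353.4, 28.0]
tool_rot: [0.995, 0.101, 0.0, 0.0]
wrist_force: [-0.1, 0.4, 1.3]
width: 0.126
```

carry_out(
  series=[
    {"jaw": 5, "dp": [0, 0, -0.04], "rotation": [0, 0, 0]},
    {"jaw": 5, "dp": [0, 0, -0.08], "rotation": [0, 0, 0]},
    {"jaw": 5, "dp": [0, 0, -0.08], "rotation": [0, 0, 0]},
    {"jaw": 5, "dp": [0, 0, -0.08], "rotation": [0, 0, 0]},
    {"jaw": 5, "dp": [0, 0, -0.08], "rotation": [0, 0, 0.4]},
    {"jaw": 5, "dp": [0, 0, -0.08], "rotation": [0, 0, 0.48]},
    {"jaw": 5, "dp": [0.007, -0.06, 0], "rotation": [0, 0, 0]},
    {"jaw": 5, "dp": [0.007, -0.08, 0], "rotation": [0, 0, 0]},
    {"jaw": 5, "dp": [0.007, -0.08, 0], "rotation": [0, 0, 0]},
    {"jaw": 5, "dp": [0.007, -0.08, 0], "rotation": [0, 0, 0]},
  ],
)

```text
t: 5.95
ee_pos: [461.6, -231.5, 203.6]
tool_rot: [0.999, 0.048, -0.0, -0.0]
wrist_force: [-0.3, 0.8, -1.3]
width: 0.128
```

carry_out(
  series=[
    {"jaw": 5, "dp": [0.007, -0.09, 0], "rotation": [0, 0, 0]},
    {"jaw": 5, "dp": [0.007, -0.09, 0], "rotation": [0, 0, 0]},
    {"jaw": 5, "dp": [0.007, -0.09, 0], "rotation": [0, 0, 0]},
    {"jaw": 5, "dp": [0.007, -0.09, 0], "rotation": [0, 0, 0]},
    {"jaw": 5, "dp": [0.007, -0.09, 0], "rotation": [0, 0, 0]},
    {"jaw": 5, "dp": [0.004, -0.09, 0], "rotation": [0, 0, 0]},
    {"jaw": 5, "dp": [0, -0.08, 0], "rotation": [0, 0, 0]},
    {"jaw": 5, "dp": [0, -0.06, 0], "rotation": [0, 0, 0]},
    {"jaw": 5, "dp": [0, 0, 0], "rotation": [0, 0, 0]},
    {"jaw": 5, "dp": [0, 0, 0], "rotation": [0, 0, 0]},
  ],
)

```text
t: 6.78
ee_pos: [451.0, 40.2, 203.8]
tool_rot: [0.999, 0.05, -0.0, 0.0]
wrist_force: [1.5, 0.5, -2.5]
width: 0.125
```

carry_out(
  series=[
    {"jaw": 5, "dp": [0, 0, 0], "rotation": [0, 0, 0]},
    {"jaw": 5, "dp": [0, 0, 0], "rotation": [0, 0, 0]},
    {"jaw": 5, "dp": [0, 0, 0], "rotation": [0, 0, 0]},
  ],
)

```text
t: 7.03
ee_pos: [451.2, 38.6, 203.8]
tool_rot: [0.999, 0.048, -0.0, 0.0]
wrist_force: [1.0, 0.2, -1.7]
width: 0.123
```

```bash
cat > cast.py <<'E'
from h import *
import sys
np.set_printoptions(precision=2,suppress=True)
f=arm.grab_frame("wrist"); c=cam("wrist"); s=arm.read_state(); print(s["t"],s["ee_pos"],s["q"],s["width"],s["wrist_force"])
for t,z in [("tray_end",10),("cam_axis",40),("knob",60),("pad",0)]:
    for r in arm.mark_of("wrist",t)[:1]: print(t,r["confidence"],r["at"],at_z(c,r["at"],z))
for r in arm.masks_of("wrist","caster")[:1]: print("mask",r["confidence"],r["rect"]); np.save("cm.npy",r["region"])
cv2.imwrite(sys.argv[1],cv2.resize(f,(768,576),interpolation=cv2.INTER_CUBIC)); cv2.imwrite("pics/raw_"+sys.argv[1][5:],f)
T=R.from_quat(s["tool_rot"]).as_matrix(); print("tool x",T[:,0],T[:,2])
E
python3 cast.py pics/w3.png
```

```text
7.0833 [451.25  38.65 203.78] [ 0.    0.08  1.78 -0.    1.28  1.48] 0.123294574297003 [ 0.71  0.82 -1.56]
tray_end 0.6 [222.5, 107.1] [530.43  89.26  10.  ]
cam_axis 0.85 [291.7, 104.6] [540.61   7.34  40.  ]
knob 0.67 [296.5, 25.0] [629.91  12.7   60.  ]
pad 0.6 [256.1, 107.7] [533.31  47.6    0.  ]
mask 0.96 [117.8, 19.0, 325.5, 173.4]
tool x [ 1.   0.1 -0. ] [-0. -0. -1.]
```

View pics/w3.png

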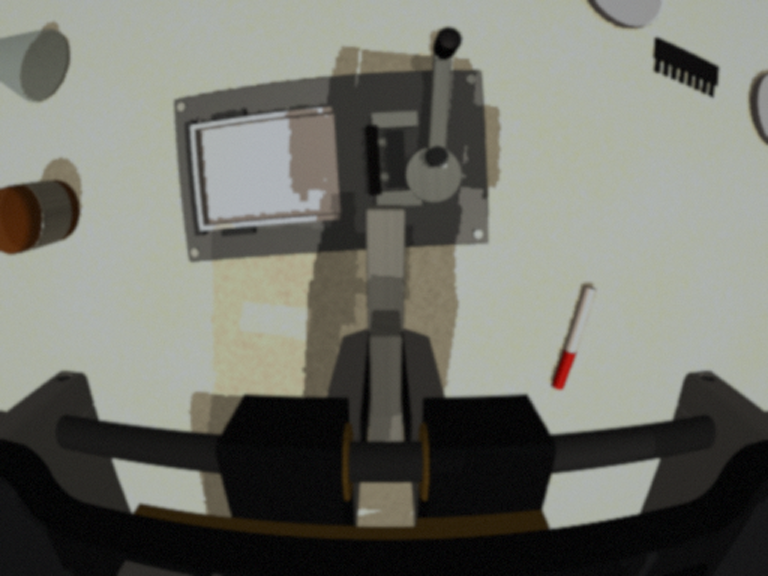

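The wrist view shows these features. Plate corners are at (176, 99), (480, 71), (488, 241) and (191, 261). The tray's far corners are at (190, 124) and (200, 231), and its open end is at x≈333. The pad is at (373, 160), the cam shaft at (436, 156) and the knob at (447, 42). I'll fit the caster pose to these.

```bash
cat > fit.py <<'E'
from h import *
from scipy.optimize import least_squares, minimize
np.set_printoptions(precision=2,suppress=True)
c=cam("wrist"); s=arm.read_state()
pts=[((176,99),(75,145,10)),((480,71),(75,-125,10)),((488,241),(-75,-125,10)),((191,261),(-75,145,10)),((190,124),(45,120,30)),((200,231),(-45,120,30)),((333,107),(45,0,30)),((436,156),(0,-79,50))]
W=lambda p,q:np.array([p[0]+q[0]*np.cos(p[2])-q[1]*np.sin(p[2]),p[1]+q[0]*np.sin(p[2])+q[1]*np.cos(p[2]),q[2]])
g=lambda p:np.concatenate([proj(c,W(p,q))-np.array(u)/1.5 for u,q in pts])
r=least_squares(g,[531,84,.1],x_scale=[1,1,.01],loss="soft_l1"); p=r.x
print("caster",p[:2],round(p[2],4)); print("residual px",g(p).reshape(-1,2))
np.save("caster.npy",p)
# silhouette of the base plate against the mask
mk=np.load("cm.npy")
f=cv2.imread("pics/raw_w3.png"); o=cv2.resize(f,None,fx=3,fy=3,interpolation=cv2.INTER_CUBIC)
def loop(P,col):
    cv2.polylines(o,[np.round([(proj(c,W(p,q))+.5)*3 for q in P]).astype(int)],True,col,1)
loop([(75,145,10),(75,-125,10),(-75,-125,10),(-75,145,10)],(0,0,255))
loop([(45,120,30),(45,0,30),(-45,0,30),(-45,120,30)],(0,255,0))
loop([(45,0,10),(-45,0,10)],(255,0,255))
loop([(28,-25,29),(-28,-25,29)],(0,255,255))
cv2.imwrite("pics/fit.png",o[20:560,310:1010])
for t,q in [("seat",(0,-8,38)),("axis",(0,-79,40)),("end knob",(0,-164,60))]: print(t,W(p,q))
k=at_z(c,(296.5,25),60)-W(p,(0,-79,60)); print("lever",np.hypot(k[0],k[1]),np.arctan2(k[1],k[0]),"expect",p[2]-np.pi/2+1.45)
E
python3 fit.py
```

```text
caster [528.89  86.6 ] 0.1524
residual px [[-2.08 -0.31]
 [ 1.4  -1.14]
 [ 0.72  1.55]
 [-1.77  0.65]
 [ 0.08  0.56]
 [-0.15 -0.41]
 [-1.07 -0.43]
 [ 1.64  0.06]]
seat [530.11  78.69  38.  ]
axis [540.89   8.51  40.  ]
end knob [553.8 -75.5  60. ]
lever 89.13594762556761 0.0552801686358505 expect 0.03162929978960993
```

View pics/fit.png

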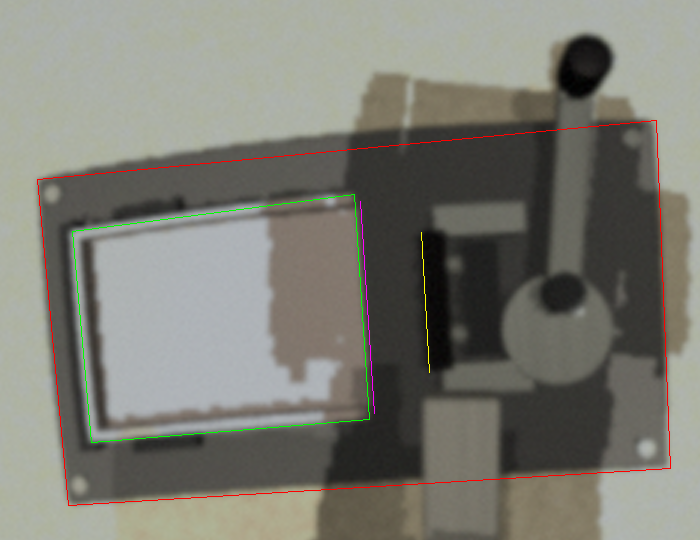

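The fit lines up with the plate, tray and pad: green on the tray rim, yellow on the pad front. The lever angle also agrees with the expected one to 0.02 rad. Next I'll hover over the slot.

carry_out(
  series=[
    {"jaw": 5, "dp": [0, 0, 0], "rotation": [0, 0, -0.46]},
    {"jaw": 5, "dp": [0.07, -0.02, 0], "rotation": [0, 0, 0]},
    {"jaw": 5, "dp": [0.07, -0.02, 0], "rotation": [0, 0, 0]},
    {"jaw": 5, "dp": [0.07, -0.018, 0.04], "rotation": [0, 0, 0]},
    {"jaw": 5, "dp": [0, 0, 0.09], "rotation": [0, 0, 0]},
    {"jaw": 5, "dp": [0, 0, 0.09], "rotation": [0, 0, 0]},
    {"jaw": 5, "dp": [0, 0, 0.09], "rotation": [0, 0, 0]},
    {"jaw": 5, "dp": [0, 0, 0], "rotation": [0, 0, 0]},
    {"jaw": 5, "dp": [0, 0, 0], "rotation": [0, 0, 0]},
    {"jaw": 5, "dp": [0, 0, 0], "rotation": [0, 0, 0]},
  ],
)

```text
t: 8.17
ee_pos: [531.7, 75.1, 82.0]
tool_rot: [0.997, 0.076, 0.001, 0.0]
wrist_force: [0.1, 0.8, 0.1]
width: 0.124
```

```bash
cat > hov.py <<'E'
from h import *
import sys
np.set_printoptions(precision=3,suppress=True)
p=np.load("caster.npy"); s=arm.read_state(); T=R.from_quat(s["tool_rot"]).as_matrix()
C=np.array([[np.cos(p[2]),np.sin(p[2])],[-np.sin(p[2]),np.cos(p[2])]])
print(s["t"],s["ee_pos"],"TCP in caster",C@(s["ee_pos"][:2]-p[:2]),"yaw err",np.arctan2(T[1,0],T[0,0])-p[2],"F caster",C@s["wrist_force"][:2],s["wrist_force"][2],"tq",s["ft_torque"],"w",s["width"],"q",s["q"])
if len(sys.argv)>1:
    W=lambda q:np.array([*(C.T@np.array(q[:2])+p[:2]),q[2]])
    f=arm.grab_frame(sys.argv[2]); c=cam(sys.argv[2]); o=cv2.resize(f,None,fx=3,fy=3,interpolation=cv2.INTER_CUBIC)
    for P,col in [([(45,120,30),(45,0,30),(-45,0,30),(-45,120,30)],(0,255,0)),([(60,0,34),(-60,0,34),(-60,-16,34),(60,-16,34)],(0,0,255)),([(28,-25,29),(-28,-25,29)],(0,255,255))]:
        cv2.polylines(o,[np.round([(proj(c,W(q))+.5)*3 for q in P]).astype(int)],True,col,1)
    u=((proj(c,W((0,-20,30)))+.5)*3).astype(int); x0=int(np.clip(u[0]-350,0,1536-700)); y0=int(np.clip(u[1]-280,0,1152-560))
    cv2.imwrite(sys.argv[1],o[y0:y0+560,x0:x0+700])
E
python3 hov.py pics/w4.png wrist
```

```text
8.1667 [531.743  75.142  82.034] TCP in caster [  1.076 -11.756] yaw err -6.384881350818272e-05 F caster [0.205 0.788] 0.053228860145196455 tq [0.029 0.057 0.01 ] w 0.12446315187588027 q [ 0.072  0.406  1.686 -0.     1.047  1.491]
```

View pics/w4.png

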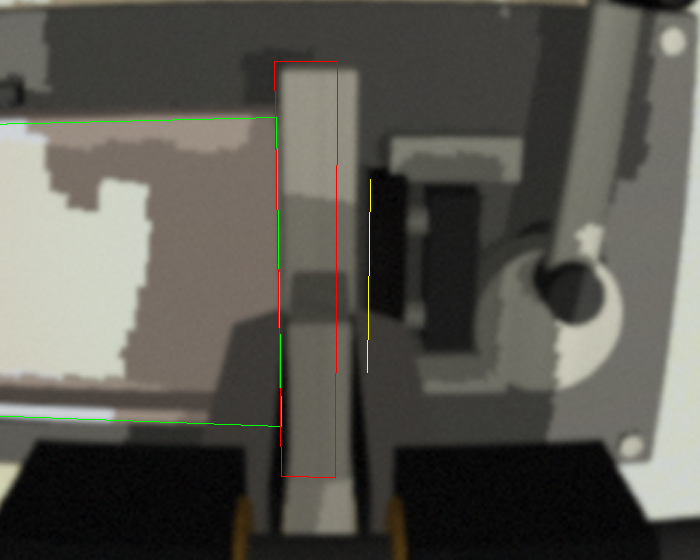

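The tray rim and pad match the fit to about 1 mm, and the bar hangs over the slot between x = 283 and 357. I'll lower it in.

carry_out(
  series=[
    {"jaw": 5, "dp": [-0.002, 0, 0.03], "rotation": [0, 0, 0]},
    {"jaw": 5, "dp": [0, 0, 0.03], "rotation": [0, 0, 0]},
    {"jaw": 5, "dp": [0, 0, 0.03], "rotation": [0, 0, 0]},
    {"jaw": 5, "dp": [0, 0, 0.015], "rotation": [0, 0, 0]},
    {"jaw": 5, "dp": [0, 0, 0], "rotation": [0, 0, 0]},
    {"jaw": 5, "dp": [0, 0, 0], "rotation": [0, 0, 0]},
    {"jaw": 5, "dp": [0, 0, 0], "rotation": [0, 0, 0]},
  ],
)

```text
t: 8.8
ee_pos: [530.0, 75.0, 37.9]
tool_rot: [0.997, 0.076, 0.0, 0.0]
wrist_force: [-0.2, -0.6, -2.1]
width: 0.124
```

```bash
python3 hov.py
```

```text
8.8 [529.992  74.974  37.914] TCP in caster [ -0.68  -11.656] yaw err -1.4911848270071637e-05 F caster [-0.309 -0.521] -2.1376341675541304 tq [ 0.053  0.088 -0.007] w 0.12410243665914811 q [ 0.072  0.469  1.716 -0.     0.957  1.49 ]
```

carry_out(
  series=[
    {"jaw": 5, "dp": [0.002, -0.003, 0.002], "rotation": [0, 0, 0]},
    {"jaw": 5, "dp": [0, -0.003, 0], "rotation": [0, 0, 0]},
    {"jaw": 5, "dp": [0, -0.003, 0], "rotation": [0, 0, 0]},
    {"jaw": 5, "dp": [0, 0, 0], "rotation": [0, 0, 0]},
    {"jaw": 5, "dp": [0, 0, 0], "rotation": [0, 0, 0]},
    {"jaw": 5, "dp": [0, 0, 0], "rotation": [0, 0, 0]},
  ],
)

```text
t: 9.3
ee_pos: [530.3, 78.4, 37.1]
tool_rot: [0.997, 0.076, 0.0, 0.0]
wrist_force: [1.4, -4.3, -1.6]
width: 0.124
```

```bash
python3 hov.py
```

```text
9.3 [530.3    78.407  37.118] TCP in caster [ 0.145 -8.31 ] yaw err 1.8159653796007147e-05 F caster [ 0.715 -4.502] -1.6090160356929302 tq [-0.953 -0.253  0.064] w 0.12430325296442232 q [ 0.079  0.471  1.714 -0.001  0.956  1.497]
```

carry_out(
  series=[
    {"jaw": 5, "dp": [0, 0.002, 0.003], "rotation": [0, 0, 0]},
    {"jaw": 5, "dp": [0, 0, 0], "rotation": [0, 0, 0]},
    {"jaw": 5, "dp": [0, 0, 0], "rotation": [0, 0, 0]},
  ],
)

```text
t: 9.55
ee_pos: [530.4, 78.3, 37.1]
tool_rot: [0.997, 0.076, 0.0, -0.0]
wrist_force: [-6.6, -1.3, 14.5]
width: 0.126
```

```bash
python3 hov.py
```

```text
9.55 [530.374  78.301  37.062] TCP in caster [ 0.203 -8.425] yaw err -2.8303789642636357e-05 F caster [-6.748 -0.303] 14.527420030793005 tq [0.018 1.304 0.035] w 0.12625877375944922 q [0.078 0.471 1.714 0.001 0.956 1.496]
```

carry_out(
  series=[
    {"jaw": 5, "dp": [0, -0.002, -0.002], "rotation": [0, 0, 0]},
    {"jaw": 5, "dp": [0, 0, 0], "rotation": [0, 0, 0]},
    {"jaw": 16, "dp": [0, 0, 0], "rotation": [0, 0, 0]},
    {"jaw": 30, "dp": [0, 0, 0], "rotation": [0, 0, 0]},
    {"jaw": 30, "dp": [0, 0, 0], "rotation": [0, 0, 0]},
    {"jaw": 30, "dp": [0, 0, -0.02], "rotation": [0, 0, 0]},
    {"jaw": 30, "dp": [0, 0, -0.08], "rotation": [0, 0, 0]},
    {"jaw": 30, "dp": [-0.04, 0, -0.08], "rotation": [0, 0, 0]},
    {"jaw": 30, "dp": [-0.08, 0, -0.04], "rotation": [0, 0, 0]},
    {"jaw": 30, "dp": [-0.05, 0, 0], "rotation": [0, 0, 0]},
  ],
)

```text
t: 10.38
ee_pos: [462.7, 68.4, 128.2]
tool_rot: [0.997, 0.076, 0.002, -0.0]
wrist_force: [0.7, -1.1, 0.9]
width: 0.319
```

carry_out(
  series=[
    {"jaw": 60, "dp": [0, 0, 0], "rotation": [0, 0, 0]},
    {"jaw": 60, "dp": [0, 0, 0], "rotation": [0, 0, 0]},
    {"jaw": 60, "dp": [0, 0, 0], "rotation": [0, 0, 0]},
  ],
)

```text
t: 10.63
ee_pos: [463.5, 68.5, 125.0]
tool_rot: [0.997, 0.076, 0.0, -0.0]
wrist_force: [-0.5, -0.1, -0.3]
width: 0.493
```

```bash
python3 hov.py pics/w5.png wrist; sed -i 's/barlook//' hov.py; sed -e 's/(60,8,0,24),(17,6,24,56)/(60,8,10,34),(17,6,34,66)/' -e 's/at_z(c,arm.mark_of("wrist","bar")\[0\]\["at"\],0)\[:2\]/np.array([530.1,78.7])/' -e 's/np.arange(0,3.1,.3)/(.15,.2)/' barlook.py > bl2.py; python3 bl2.py pics/w5b.png
```

```text
10.6333 [463.526  68.461 124.997] TCP in caster [-67.364  -8.002] yaw err -5.874554622328776e-05 F caster [-0.505 -0.032] -0.3108628242724562 tq [0.006 0.097 0.049] w 0.4934172481972297 q [0.068 0.208 1.837 0.    1.096 1.487]
10.7333 [463.43  68.46 124.43] [0.07 0.21 1.84 0.   1.1  1.49]
0.86 [257.7, 122.7] [528.85  77.77   0.  ]
0.74 [414.1, 256.6] [ 402.27 -144.01    0.  ]
0.78 [247.8, 58.4, 267.3, 188.3]
bar x,y,yaw [529.24  78.7 ] 0.1468144728895523 cost 266.2980392156863 of 2238
tool x [ 0.99  0.15 -0.  ] y [ 0.15 -0.99 -0.  ]
delta in tool /400: [ 0.17 -0.    0.29]
delta in tool /400: [ 0.17 -0.    0.25]
delta in tool /400: [ 0.17 -0.    0.25]
```

View pics/w5.png

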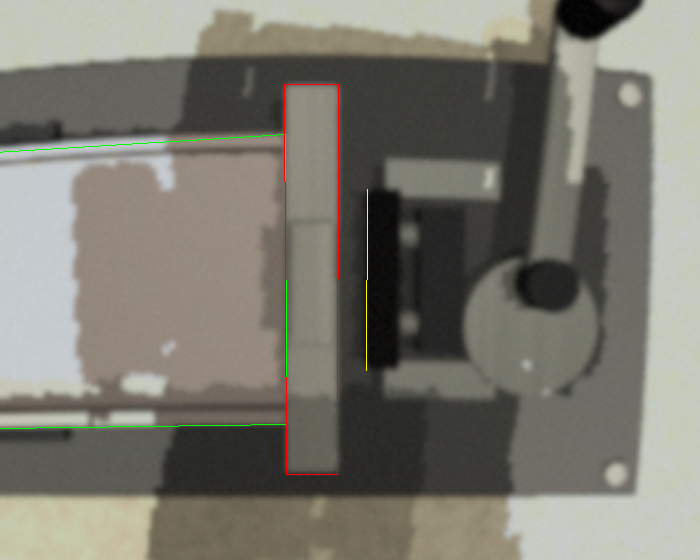

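The bar is seated: the seat outline in red matches all four edges. It is flush at x≈285 and overhangs the tray equally, about 50 px at each end. Now I'll go for the knob, turning the tool first so the last joint stays in range through the swing.

carry_out(
  series=[
    {"jaw": 60, "dp": [0, 0, 0], "rotation": [0, 0, -0.95]},
    {"jaw": 60, "dp": [0, 0, 0], "rotation": [0, 0, -0.95]},
    {"jaw": 60, "dp": [0, 0, 0], "rotation": [0, 0, -0.95]},
    {"jaw": 60, "dp": [0, 0, 0], "rotation": [0, 0, -0.95]},
    {"jaw": 60, "dp": [0, 0, 0], "rotation": [0, 0, -0.95]},
    {"jaw": 60, "dp": [0, 0, 0], "rotation": [0, 0, -0.95]},
    {"jaw": 60, "dp": [0.04, 0.08, 0], "rotation": [0, 0, 0]},
    {"jaw": 60, "dp": [0.04, 0.08, 0], "rotation": [0, 0, 0]},
    {"jaw": 60, "dp": [0, 0, 0], "rotation": [0, 0, 0]},
    {"jaw": 60, "dp": [0, 0, 0], "rotation": [0, 0, 0]},
  ],
)

```text
t: 11.67
ee_pos: [532.5, 48.8, 123.5]
tool_rot: [0.914, 0.406, -0.001, -0.0]
wrist_force: [-0.3, 0.6, 0.4]
width: 0.641
```

```bash
cat > knob.py <<'E'
from h import *
np.set_printoptions(precision=3,suppress=True)
s=arm.read_state(); f=arm.grab_frame("wrist"); c=cam("wrist"); T=R.from_quat(s["tool_rot"]).as_matrix()
print(s["t"],s["ee_pos"],"a",np.arctan2(T[1,0],T[0,0]))
for n,z in (("knob",60),("cam_axis",40)):
    for r in arm.mark_of("wrist",n)[:1]: k=at_z(c,r["at"],z); print(n,r["confidence"],r["at"],k)
for k in (np.array([627,11.5,45]),): print("tool delta/400",T.T@(k-s["ee_pos"])/400)
k=arm.mark_of("wrist","knob")
if k: print("measured delta/400",T.T@(at_z(c,k[0]["at"],60)-s["ee_pos"])/400)
E
python3 knob.py
```

```text
11.6667 [532.538  48.815 123.506] a 0.8355885197430312
knob 0.64 [364.8, 164.1] [624.449  12.467  60.   ]
cam_axis 0.67 [291.9, 219.1] [541.367  10.469  40.   ]
tool delta/400 [0.089 0.238 0.196]
measured delta/400 [0.087 0.232 0.158]
```

carry_out(
  series=[
    {"jaw": 60, "dp": [0.03, 0.08, 0], "rotation": [0, 0, 0]},
    {"jaw": 60, "dp": [0.03, 0.08, 0], "rotation": [0, 0, 0]},
    {"jaw": 60, "dp": [0.028, 0.075, 0.016], "rotation": [0, 0, 0]},
    {"jaw": 60, "dp": [0, 0, 0.06], "rotation": [0, 0, 0]},
    {"jaw": 60, "dp": [0, 0, 0.06], "rotation": [0, 0, 0]},
    {"jaw": 60, "dp": [0, 0, 0.04], "rotation": [0, 0, 0]},
    {"jaw": 60, "dp": [0, 0, 0.02], "rotation": [0, 0, 0]},
    {"jaw": 50, "dp": [0, 0, 0], "rotation": [0, 0, 0]},
    {"jaw": 30, "dp": [0, 0, 0], "rotation": [0, 0, 0]},
    {"jaw": 25, "dp": [0, 0, 0], "rotation": [0, 0, 0]},
  ],
)

```text
t: 12.7
ee_pos: [625.8, 12.5, 47.9]
tool_rot: [0.914, 0.406, 0.001, 0.0]
wrist_force: [-0.0, 0.3, -0.0]
width: 0.464
```

carry_out(
  series=[
    {"jaw": 12, "dp": [0, 0, 0], "rotation": [0, 0, 0]},
    {"jaw": 12, "dp": [0, 0, 0], "rotation": [0, 0, 0]},
    {"jaw": 12, "dp": [0, 0, 0], "rotation": [0, 0, 0]},
    {"jaw": 12, "dp": [0, 0, 0], "rotation": [0, 0, 0]},
  ],
)

```text
t: 13.03
ee_pos: [626.2, 12.1, 47.0]
tool_rot: [0.914, 0.406, 0.001, 0.001]
wrist_force: [3.8, -3.8, -8.7]
width: 0.182
```

```bash
python3 hov.py
```

```text
13.0333 [626.239  12.098  47.044] TCP in caster [ 84.904 -88.417] yaw err 0.6840889971018635 F caster [ 3.151 -4.342] -8.692987068612414 tq [-0.803 -0.523  0.08 ] w 0.1817724916882936 q [-0.039  0.627  1.434 -0.     1.077  0.696]
```

The knob is gripped at an opening of about 17 mm. Its measured place, at radius 85.4 mm, agrees with the rest stop. Starting the swing.

carry_out(
  series=[
    {"jaw": 12, "dp": [-0.0093, 0.0087, 0], "rotation": [0, 0, 0.5]},
    {"jaw": 12, "dp": [-0.0093, 0.0087, 0], "rotation": [0, 0, 0.5]},
    {"jaw": 12, "dp": [-0.0093, 0.0087, 0], "rotation": [0, 0, 0.5]},
    {"jaw": 12, "dp": [-0.0093, 0.0087, 0], "rotation": [0, 0, 0.5]},
    {"jaw": 12, "dp": [-0.0093, 0.0087, 0], "rotation": [0, 0, 0.5]},
    {"jaw": 12, "dp": [-0.0093, 0.0087, 0], "rotation": [0, 0, 0.5]},
    {"jaw": 12, "dp": [-0.0093, 0.0087, 0], "rotation": [0, 0, 0.5]},
    {"jaw": 12, "dp": [-0.0093, 0.0087, 0], "rotation": [0, 0, 0.5]},
  ],
)

```text
t: 13.7
ee_pos: [618.4, -27.9, 46.9]
tool_rot: [0.984, 0.176, 0.001, 0.0]
wrist_force: [4.9, -2.3, 0.5]
width: 0.184
```

```bash
cat >> hov.py <<'E'
d=C@(s["ee_pos"][:2]-p[:2])-[0,-79]; print("radius",np.hypot(*d),"to go",np.arctan2(d[0],-d[1]))
E
python3 hov.py
```

```text
13.7 [618.402 -27.858  46.878] TCP in caster [  71.091 -126.719] yaw err 0.20096405942291418 F caster [ 4.494 -3.035] 0.47169658238594037 tq [-0.328 -0.742  0.057] w 0.1840432315399615 q [-0.104  0.613  1.458 -0.     1.068  1.113]
radius 85.62171469540077 to go 0.9796344451090897
```

carry_out(
  series=[
    {"jaw": 12, "dp": [-0.0093, 0.0087, 0], "rotation": [0, 0, 0.5]},
    {"jaw": 12, "dp": [-0.0093, 0.0087, 0], "rotation": [0, 0, 0.5]},
    {"jaw": 12, "dp": [-0.0093, 0.0087, 0], "rotation": [0, 0, 0.5]},
    {"jaw": 12, "dp": [-0.0093, 0.0087, 0], "rotation": [0, 0, 0.5]},
    {"jaw": 12, "dp": [-0.0093, 0.0087, 0], "rotation": [0, 0, 0.5]},
    {"jaw": 12, "dp": [-0.0093, 0.0087, 0], "rotation": [0, 0, 0.5]},
    {"jaw": 12, "dp": [-0.0093, 0.0087, 0], "rotation": [0, 0, 0.5]},
    {"jaw": 12, "dp": [-0.0093, 0.0087, 0], "rotation": [0, 0, 0.5]},
  ],
)

```text
t: 14.37
ee_pos: [593.1, -59.5, 46.9]
tool_rot: [0.998, -0.063, 0.001, 0.0]
wrist_force: [4.0, -3.0, -0.1]
width: 0.187
```

```bash
python3 hov.py
```

```text
14.3667 [593.053 -59.548  46.86 ] TCP in caster [  41.225 -154.194] yaw err -0.2790137603902849 F caster [ 3.517 -3.589] -0.06702066040293625 tq [-0.401 -0.577  0.101] w 0.18655390336873773 q [-0.161  0.569  1.531 -0.001  1.039  1.536]
radius 85.75297331854632 to go 0.5014997044563057
```

carry_out(
  series=[
    {"jaw": 12, "dp": [-0.0093, 0.0087, 0], "rotation": [0, 0, 0.5]},
    {"jaw": 12, "dp": [-0.0093, 0.0087, 0], "rotation": [0, 0, 0.5]},
    {"jaw": 12, "dp": [-0.0093, 0.0087, 0], "rotation": [0, 0, 0.5]},
    {"jaw": 12, "dp": [-0.0093, 0.0087, 0], "rotation": [0, 0, 0.5]},
    {"jaw": 12, "dp": [-0.0093, 0.0087, 0], "rotation": [0, 0, 0.5]},
    {"jaw": 12, "dp": [-0.0093, 0.0087, 0], "rotation": [0, 0, 0.5]},
    {"jaw": 12, "dp": [-0.0093, 0.0087, 0], "rotation": [0, 0, 0.5]},
    {"jaw": 12, "dp": [-0.0093, 0.0087, 0], "rotation": [0, 0, 0.5]},
    {"jaw": 12, "dp": [0, 0, 0], "rotation": [0, 0, 0]},
    {"jaw": 12, "dp": [0, 0, 0], "rotation": [0, 0, 0]},
  ],
)

```text
t: 15.2
ee_pos: [555.8, -76.0, 46.8]
tool_rot: [0.955, -0.297, 0.001, 0.0]
wrist_force: [-0.4, -5.7, 1.9]
width: 0.183
```

```bash
python3 hov.py pics/w6.png wrist; python3 knob.py
```

```text
15.2 [555.842 -75.973  46.784] TCP in caster [   1.951 -164.777] yaw err -0.7544923558786302 F caster [-1.283 -5.553] 1.9155469523236641 tq [-1.018  0.053  0.093] w 0.183349795714918 q [-0.201  0.503  1.637 -0.001  1.001  1.973]
radius 85.79963941557796 to go 0.022745250283832504
15.25 [555.905 -75.934  46.776] a -0.6014573079213337
knob 0.7 [257.3, 240.5] [556.245 -76.025  60.   ]
tool delta/400 [ 0.023 -0.281  0.004]
measured delta/400 [ 0.001 -0.    -0.033]
```

View pics/w6.png

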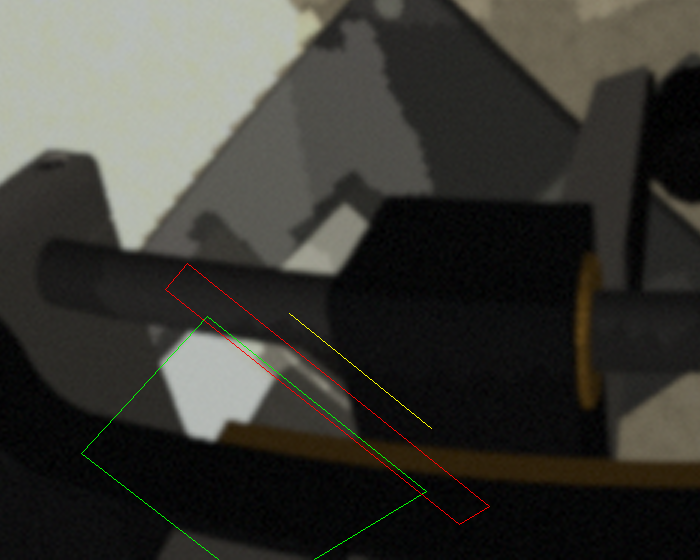

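The gripper hides the bar in this view, while the knob sits between the fingers. By kinematics about 0.02 rad remains, which I'll close with a small step. Then I'll check with the side and scene cameras.

carry_out(
  series=[
    {"jaw": 12, "dp": [-0.0028, 0.0026, 0], "rotation": [0, 0, 0.15]},
    {"jaw": 12, "dp": [0, 0, 0], "rotation": [0, 0, 0]},
    {"jaw": 12, "dp": [0, 0, 0], "rotation": [0, 0, 0]},
    {"jaw": 12, "dp": [0, 0, 0], "rotation": [0, 0, 0]},
  ],
)

```text
t: 15.78
ee_pos: [554.7, -76.1, 46.8]
tool_rot: [0.952, -0.305, 0.001, 0.0]
wrist_force: [1.7, -6.1, 2.4]
width: 0.186
```

```bash
python3 hov.py pics/s1.png scene; python3 hov.py pics/s2.png side; python3 -c "
import cv2,numpy as np
a,b=cv2.imread('pics/s1.png'),cv2.imread('pics/s2.png'); cv2.imwrite('pics/s.png',np.hstack([a[80:480,150:550],b[80:480,150:550]]))"
```

```text
15.7833 [554.744 -76.12   46.794] TCP in caster [   0.844 -164.756] yaw err -0.7716689011513318 F caster [ 0.725 -6.261] 2.427059838764296 tq [-0.974 -0.262  0.073] w 0.1863466178150878 q [-0.201  0.501  1.64  -0.001  0.999  1.989]
radius 85.76027401391482 to go 0.009838529311327058
15.8333 [554.761 -76.141  46.811] TCP in caster [   0.857 -164.78 ] yaw err -0.7717032394677608 F caster [ 0.555 -6.499] 2.225387019256936 tq [-0.992 -0.294  0.109] w 0.18441431895587795 q [-0.201  0.501  1.64  -0.001  0.999  1.989]
radius 85.7841693585135 to go 0.009992551192594394
```

View pics/s.png

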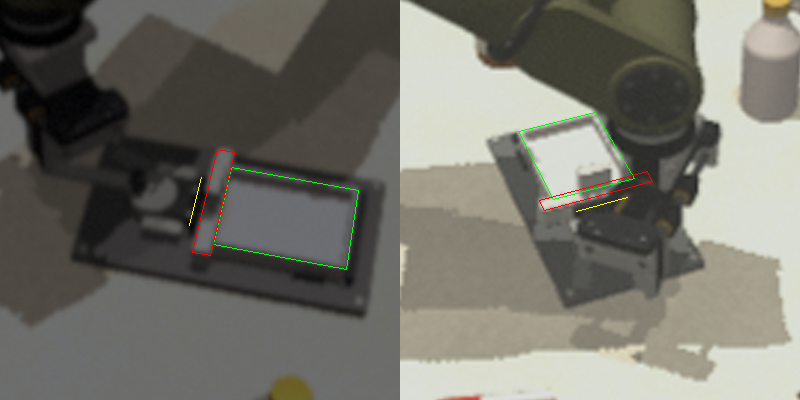

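Both outside views show the bar still in its seat outline, at (213, 200) on the left and (595, 190) on the right, and the lever held straight away from the tray. Handing in.

```bash
python3 -c "
from workcell import arm
print(arm.close_job())"
```

```text
the job is handed in; nothing more can be done
None
```

The gate bar is seated in the slot and the cam lever is held at its highest lift. I handed the job in at about 15.8 s with the gripper still holding the knob.

- **Bar:** I placed it on the base plate and pressed it lightly against the tray's open end before touching the lever. The check picture after release showed it flush and centred, with equal overhang at both ends. A separate fit put it within about 1 mm of the seat and its angle within 0.006 rad.
- **Lever:** by the arm's position, the knob was within about 0.01 rad of pointing straight away from the tray. The measured radius was 85.8 mm against the stated 85 mm. The finger opening read about 17.4 mm on the 18 mm knob, so the hold looked good. The wrist force was about 7 N.
- **Final views:** the scene and side cameras still showed the bar in its seat with the lever swung. They are coarse, and the wrist view of the bar was blocked by the gripper. So the last check of the bar under pad pressure is good only to a few millimetres.
- **Bystanders:** the tool never went low near any of them and no contact forces appeared, but I did not re-measure where they are.

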